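# Count to the third gap and push the spoon rest home

## Robot

A 6-joint arm with a two-finger parallel gripper is mounted at the origin on the work surface. World frame = base frame: x ahead of the robot, y to its left, z up, the work surface at z = 0. Lengths are in m, angles in rad, forces in N, time in s.
With the tool pointing down it reaches from about 0.25 to 0.725 m from the base axis. Payload 9.7 kg.
Tool frame: the origin (TCP) lies midway between the tips of the shut fingers; the grasp point (between the pads) lies 19 mm behind it (pinch_z is the distance from the TCP to the grasp point, in m); z points along the fingers, y is the direction in which the jaws open and shut (so a half turn about z gives the same grasp; the last joint's range is limited). The gripper opens to 85 mm and grips with 20 to 120 N. Pads are 22 mm wide; open, the fingers measure 114 mm over their backs; the gripper's body (76 mm by 85 mm) begins 54 mm behind the grasp point. The pads swing forward as they close: fully open they stand 13 mm farther back than shut.
Start: joints at [-1.269, 0.087, 0.176, 1.66, 0, 1.571], TCP at [0.163, -0.525, 0.231] pointing down, gripper open.
Joint ranges: [-3.13, 3.13], [-0.85, 1.81], [-1.15, 1.24], [-2.2, 2.28], [-1.44, 1.52], [-3.14, 3.14]. Speed limits (rad/s): [2.22, 2.22, 2.57, 3.14, 3.14, 3.14].

## Interface

Orientations are given as a unit quaternion [w, x, y, z].
In Python, from rig import goto, movel, move_joints, move_gripper, sleep, solve_ik, sense, grab_frame, camera_model, IKError, job_done, masks_of, place_of, pinch_z gives the robot as it stands. Calls block until the motion is done:
- goto(position, orientation): joint-space move of the TCP to a pose.
- movel(position, ori=None, rate=0.15, f_stop=None): straight line of the TCP; ori=None keeps the orientation; rate is the mean speed in m/s. With f_stop (N) it stops when the force on the tool has changed by that much, and returns True; else False.
- move_joints(angles): joint-space move.
- move_gripper(opening): finger opening in m; the grip force is fixed at half the most; returns when the fingers have stopped.
- sleep(seconds).
- solve_ik(position, orientation): joint angles nearest the present ones, or None.
- sense(): the state.
- grab_frame(name): name is "scene" or "top" or "wrist"; returns the picture (400x640x3 uint8, red, green, blue); there is no depth.
- camera_model(name): a dict with "camera_matrix" (3x3 intrinsics, pixels), "cam_to_world" (4x4, takes a point from camera to world coordinates). Camera axes: x right, y down, z forward; pixel columns grow to the right and rows downward; lengths in m; the calibration is good to about 2 mm. A picture is of the moment at which its call begins: read the wrist's pose just before it. camera_model takes no time and is no camera call; for the wrist camera it gives the pose at the moment of the call.
A pose or a line that the arm cannot do raises IKError and nothing moves.
- job_done(): hands the job in, once; it reports no verdict.
Trained networks look in the newest picture that a camera, given by its name, has taken for a name from the list of things; names that differ only in an ending like _2 or _b are one class to them, and where a whole thing is asked for, a point or a joint stands for the part that bears it (a point fixed in the world has none). Each returns a list of dicts, best first, with "score" (0 to 1); they miss things now and then, are a little off and sometimes report something else, mostly with a low value. They report only what shows in the picture. A call takes as long as a camera call. They do not tell look-alikes from the thing itself.
- masks_of(label, camera): "pixels" (400x640 bool, what is visible of it) and "location" ([column, row] in pixels, amid what is visible of it).
- place_of(label, camera): "location" ([column, row] in pixels: a listed point, or the origin of a listed thing).
The state is a dict: "time_s": time; "joint_positions": joint angles; "qvel": joint speeds; "tau": joint torques, N m; "tool_pos": TCP position; "eef_rot": TCP orientation; "wrist_force": force on the tool from outside, world axes, zero at the start; "moment": the same for the moment, N m; "opening": finger opening in m.
Only numpy, scipy, OpenCV 4.12 (cv2) and the standard library are available. Lean on these libraries where they do the work, as an engineer would, in place of code of your own. Each camera call takes 0.05 s, during which the arm holds its last target. There are 200 camera calls.

## Task

Run a fingertip along the tops of the white rack's dividers to count the gaps: start on the blue divider and touch the first four dividers one after the other. Then push the blue ceramic spoon rest, round nose first, into the third gap (between the third and fourth dividers) until its nose is fully home against the rack's back wall. Push it gently along the marble without pinching or lifting it, leave the bottle, pestle and cups alone, and finish clear of everything.

Things in the scene. Friction and masses are not known exactly. Their poses are not given: they have to be found in the camera images.
- rack: white divider rack, fixed, on marble whose top is at z = 20 mm. Five dividers 66 mm apart (y = 132, 66, 0, -66, -132 mm) make four gaps open in front (robot's side) and above, with no floor; a back wall 35 mm high closes them 104 mm behind the mouth. Origin: middle of the line of the dividers' front ends, on the marble; x into the gaps, y along the row towards the blue end. Yaw varies
- gap3 (a point): middle of the third gap's mouth, on the marble (33 mm to the -y side of the rack's origin). The gap is 58 mm wide between the divider walls; the beads on top narrow it to 54 mm from 34 mm above the marble up
- fin1: the blue upright divider number 1 of the rack, counting from the blue end (the robot's left, +y); 8 mm thick, 105 mm deep along +x, with a round bead 12 mm across along its top, whose crest is 46 mm above the marble (bead from 6 to 100 mm behind the front end). Origin: its front end, on the marble; axes as the rack's
- fin2: white upright divider number 2 of the rack, counting from the blue end (the robot's left, +y); 8 mm thick, 105 mm deep along +x, with a round bead 12 mm across along its top, whose crest is 46 mm above the marble (bead from 6 to 100 mm behind the front end). Origin: its front end, on the marble; axes as the rack's
- fin3: white upright divider number 3 of the rack, counting from the blue end (the robot's left, +y); 8 mm thick, 105 mm deep along +x, with a round bead 12 mm across along its top, whose crest is 46 mm above the marble (bead from 6 to 100 mm behind the front end). Origin: its front end, on the marble; axes as the rack's
- fin4: white upright divider number 4 of the rack, counting from the blue end (the robot's left, +y); 8 mm thick, 105 mm deep along +x, with a round bead 12 mm across along its top, whose crest is 46 mm above the marble (bead from 6 to 100 mm behind the front end). Origin: its front end, on the marble; axes as the rack's
- spoon_rest: loose blue ceramic tray on the marble in front of the rack, left of the third gap, nose roughly towards it; 115 mm long (x), 46 mm wide (y), 22 mm high, about 0.18 kg, 4 mm rim walls. Straight parallel sides from the flat tail (x = -57.5 mm) to x = 34 mm, then a half-round nose to x = 57.5 mm. Origin: middle of length and width, underside. It slides and stops with the push
- rest_nose (a point): foremost point of the spoon rest's round nose, 11 mm above its underside
- rest_tail (a point): middle of the spoon rest's flat tail end, 11 mm above its underside; when fully home the tail still stands 11 mm out in front of the dividers
- bottle: empty clear plastic bottle with green twist cap, 64 mm across, 190 mm tall, loose and standing on the marble to the right; origin: centre of its foot
- pestle: wooden pestle standing upright, 48 mm across at the foot, 135 mm tall, loose, to the right; origin: centre of its foot
- cups: three nested melamine cups (yellow, orange, red), 76 mm across, 103 mm tall, loose, standing to the left; origin: centre of the foot
There are look-alikes about, which are no part of the job. Of the things like the spoon_rest, leave any that is yellow; of the rest the smaller one is meant.

How it is judged:
On the way, in this order (a step that is already met when the one before it is completed fails the run):
1. a fingertip touches divider 1 (contact force between the fingers and fin1 above 0.3 N).
2. a fingertip touches divider 2 (contact force between the fingers and fin2 above 0.3 N).
3. a fingertip touches divider 3 (contact force between the fingers and fin3 above 0.3 N).
4. a fingertip touches divider 4 (contact force between the fingers and fin4 above 0.3 N).
5. the spoon rest is fully in the third gap (x of rest_nose in the frame of rack above 0.098 m and x of spoon_rest in the frame of rack above 0.038 m and y of spoon_rest in the frame of rack between -0.044 and -0.022 m and height (world z) of spoon_rest below 0.026 m and angle between spoon_rest's own z axis and vertical below 0.1 rad), for 0.2 s.
At the end, for the whole second after the job is handed in: The spoon rest lies flat and still on the marble in the third gap (its middle within 11 mm of the gap's middle line), nose first with its tip no more than 6 mm short of the back wall; bottle, pestle and cups stand within 15 mm of where they were (all of step 5 and linear speed of spoon_rest below 0.02 m/s and distance of each of bottle, pestle, cups from where it was at the start of the episode below 0.015 m and angle between each of bottle, pestle, cups's own z axis and vertical below 0.15 rad); the robot touches nothing.
It fails at once if the spoon rest is lifted (over 10 mm) or tipped (height (world z) of spoon_rest above 0.03 m or angle between spoon_rest's own z axis and vertical above 0.3 rad).
It fails at once if the spoon rest is squeezed or shoved hard (over 30 N) (contact force between the fingers and spoon_rest above 30 N).
It fails at once if the bottle, pestle or cups are moved (over 15 mm) or tipped (distance of any of bottle, pestle, cups from where it was at the start of the episode above 0.015 m or angle between any of bottle, pestle, cups's own z axis and vertical above 0.15 rad).
It also fails if it takes over 72 s, if anything falls off the work surface, if the arm or the gripper's body presses on something with over 40 N, if the wrist force passes 120 N, or if a joint passes its speed limit or range.

## Working session

There is one attempt and no reset: what is moved stays moved. The work goes in short steps, each a Python script; the robot and the scene stay as the last script left them, time stands still between calls to the robot, and variables do not carry over. Pictures are saved under pics/ and viewed, about 8 in all and at most 12, crops included, and the job is handed in when it is done.

```bash
mkdir -p pics; ls
python3 - <<'E'
from rig import *
import cv2,numpy as np
for c in ("top","scene"):
    im=grab_frame(c); cv2.imwrite(f"pics/{c}0.png",im[:,:,::-1])
    for l in ("fin1","fin2","fin3","fin4","gap3","rack","spoon_rest","rest_nose","rest_tail","bottle","pestle","cups"):
        print(c,l,[(np.round(d["location"]).tolist(),round(d["score"],2)) for d in place_of(l,c)])
    m=camera_model(c);print(np.round(m["camera_matrix"],1).tolist(),np.round(m["cam_to_world"],3).tolist())
print(sense())
E
```

```text
pics
top fin1 [([313.0, 133.0], 0.68), ([292.0, 132.0], 0.66), ([339.0, 133.0], 0.6), ([269.0, 128.0], 0.47)]
top fin2 [([313.0, 133.0], 0.68), ([292.0, 132.0], 0.66), ([339.0, 133.0], 0.6), ([269.0, 128.0], 0.47)]
top fin3 [([313.0, 133.0], 0.68), ([292.0, 132.0], 0.66), ([339.0, 133.0], 0.6), ([269.0, 128.0], 0.47)]
top fin4 [([313.0, 133.0], 0.68), ([292.0, 132.0], 0.66), ([339.0, 133.0], 0.6), ([269.0, 128.0], 0.47)]
top gap3 [([325.0, 136.0], 0.66), ([315.0, 130.0], 0.29)]
top rack [([315.0, 130.0], 0.79)]
top spoon_rest [([188.0, 286.0], 0.89), ([452.0, 280.0], 0.68), ([300.0, 169.0], 0.65)]
top rest_nose [([299.0, 148.0], 0.93), ([457.0, 254.0], 0.78), ([158.0, 283.0], 0.57)]
top rest_tail [([215.0, 294.0], 0.74), ([447.0, 299.0], 0.63), ([304.0, 188.0], 0.59)]
top bottle [([424.0, 179.0], 0.78), ([338.0, 133.0], 0.65)]
top pestle [([432.0, 137.0], 0.94), ([268.0, 128.0], 0.63), ([315.0, 130.0], 0.31)]
top cups [([193.0, 143.0], 0.56)]
[[365.6, 0.0, 322.4], [0.0, 365.6, 199.0], [0.0, 0.0, 1.0]] [[0.029, -0.987, 0.158, 0.265], [-0.999, -0.034, -0.03, 0.024], [0.035, -0.157, -0.
[... 1094 characters left out ...]
, [0.0, 0.0, 0.0, 1.0]]
{'time_s': 1.3, 'joint_positions': array([-1.26897184e+00,  8.68919755e-02,  1.75932388e-01,  1.65977391e+00,
        8.68289633e-06,  1.57075624e+00]), 'qvel': array([-0.0004721 , -0.00095872,  0.00039846,  0.00091549, -0.00115667,
       -0.0021371 ]), 'tau': array([-2.20533962e-03, -5.20106399e+01,  4.64860439e+01,  1.67822542e-03,
       -3.65404867e-05, -6.95176013e-06]), 'tool_pos': array([ 0.16350252, -0.5251551 ,  0.23130522]), 'eef_rot': array([3.04034280e-05, 9.88631329e-01, 1.50359884e-01, 9.01412356e-06]), 'wrist_force': array([ 0.04854596,  0.56518172, -0.60289275]), 'moment': array([-0.00442058,  0.02644591,  0.01158705]), 'opening': 0.08551805517666596}
```

View pics/top0.png

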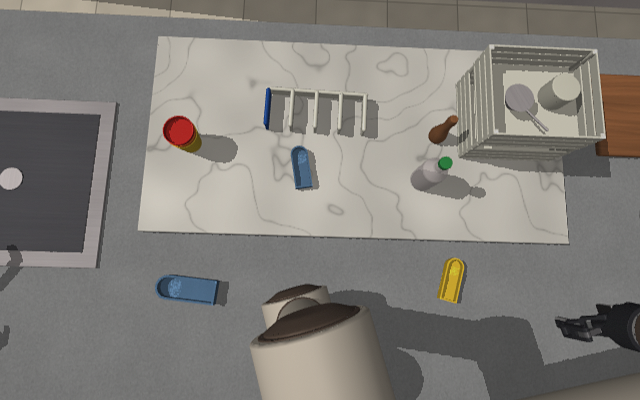

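View pics/scene0.png

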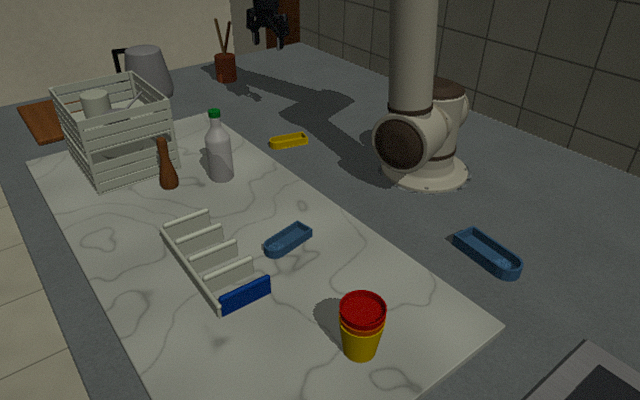

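The target is the small blue rest on the marble at top-image (302,168), nose toward the rack. The rack is at (268–365, 90–135) with the blue fin on the left. The larger blue tray (188,288) and the yellow one are the look-alikes. Next I'll get a closer view with the wrist camera.

```bash
cat > h.py <<'E'
from rig import *
import cv2,numpy as np
from scipy.spatial.transform import Rotation as R
def ray(px,cam,z):
    K,T=cam["camera_matrix"],cam["cam_to_world"]
    d=T[:3,:3]@np.linalg.solve(K,[px[0],px[1],1]); o=T[:3,3]
    return o+d*(z-o[2])/d[2]
def proj(P,cam):
    K,T=cam["camera_matrix"],cam["cam_to_world"]
    p=(np.atleast_2d(P)-T[:3,3])@T[:3,:3]@K.T
    return p[:,:2]/p[:,2:]
def down(yaw): # tool z down, tool x at heading yaw
    q=(R.from_euler("z",yaw)*R.from_euler("x",np.pi)).as_quat()
    return q[[3,0,1,2]]
E
python3 - <<'E'
from h import *
c=camera_model("top")
for n,px,z in [("fin1",(268,128),.02),("fin2",(292,132),.02),("fin3",(313,133),.02),("fin4",(339,133),.02),("gap3",(325,136),.02),("nose",(299,148),.031),("tail",(304,188),.031),("rest",(300,169),.02),("bottle",(424,179),.02),("pestle",(432,137),.02),("cups",(193,143),.02)]:
    print(n,np.round(ray(px,c,z),3))
w=camera_model("wrist");s=sense()
Rt=R.from_quat(np.array(s["eef_rot"])[[1,2,3,0]]).as_matrix()
print("cam in tool",np.round(Rt.T@(w["cam_to_world"][:3,3]-s["tool_pos"]),3),np.round(Rt.T@w["cam_to_world"][:3,:3],2).tolist(),w["camera_matrix"][0,0])
for p in [(.4,.03,.3),(.42,.03,.35),(.45,.03,.3)]:
  for y in (0,np.pi/2,-np.pi/2,np.pi): print(p,round(y,2),solve_ik(p,down(y)))
E
```

```text
fin1 [0.615 0.151 0.02 ]
fin2 [0.607 0.084 0.02 ]
fin3 [0.606 0.026 0.02 ]
fin4 [ 0.609 -0.047  0.02 ]
gap3 [ 0.599 -0.008  0.02 ]
nose [0.558 0.062 0.031]
tail [0.447 0.045 0.031]
rest [0.502 0.058 0.02 ]
bottle [ 0.486 -0.285  0.02 ]
pestle [ 0.608 -0.309  0.02 ]
cups [0.564 0.353 0.02 ]
cam in tool [ 0.068 -0.001 -0.143] [[-0.0, -0.96, -0.27], [1.0, -0.0, -0.0], [0.0, -0.27, 0.96]] 349.209497638982
(0.4, 0.03, 0.3) 0 [ 0.07485985 -0.22510845  0.01774689  1.81365166  0.         -3.06673281]
(0.4, 0.03, 0.3) 1.57 [ 0.07485985 -0.22510845  0.01774689  1.81365166  0.          1.64565617]
(0.4, 0.03, 0.3) -1.57 [ 0.07485985 -0.22510845  0.01774689  1.81365166  0.         -1.49593648]
(0.4, 0.03, 0.3) 3.14 [ 0.07485985 -0.22510845  0.01774689  1.81365166  0.          0.07485985]
(0.42, 0.03, 0.35) 0 [ 0.07130746 -0.13767288  0.19422581  1.90269502  0.         -3.07028519]
(0.42, 0.03, 0.35) 1.57 [ 0.07130746 -0.13767288  0.19422581  1.90269502  0.          1.64210379]
(0.42, 0.03, 0.35) -1.57 [ 0.07130746 -0.13767288  0.19422581  1.90269502  0.         -1.49948886]
(0.42, 0.03, 0.35) 3.14 [ 0.07130746 -0.13767288  0.19422581  1.90269502  0.          0.07130746]
(0.45, 0.03, 0.3) 0 [ 0.06656816 -0.11071475  0.11596243  1.7974735   0.         -3.07502449]
(0.45, 0.03, 0.3) 1.57 [ 0.06656816 -0.11071475  0.11596243  1.7974735   0.          1.63736449]
(0.45, 0.03, 0.3) -1.57 [ 0.06656816 -0.11071475  0.11596243  1.7974735   0.         -1.50422816]
(0.45, 0.03, 0.3) 3.14 [ 0.06656816 -0.11071475  0.11596243  1.7974735   0.          0.06656816]
```

Run:
```python
from h import *
s=sense();p=np.array(s["tool_pos"])
movel([p[0],p[1],.34],rate=.2)
q=down(np.pi)
for P in [(.60,.04,.33),(.58,.04,.33),(.56,.04,.33)]:
    if solve_ik(P,q) is not None: break
goto(P,q); move_gripper(0.0); sleep(.3)
c=camera_model("wrist");im=grab_frame("wrist");cv2.imwrite("pics/w1.png",im[:,:,::-1])
import pickle;pickle.dump((im,c),open("w1.pkl","wb"))
print(P,sense()["time_s"],np.round(c["cam_to_world"],3).tolist())
for l,z in (("fin1",.02),("gap3",.02),("rack",.02),("spoon_rest",.02),("rest_nose",.031),("rest_tail",.031)):
    print(l,[(np.round(d["location"]).tolist(),np.round(ray(d["location"],c,z)[:2],4).tolist(),round(d["score"],2)) for d in place_of(l,"wrist")])
```

```text
(0.6, 0.04, 0.33) 5.6417 [[0.0, 0.963, 0.269, 0.531], [1.0, -0.0, 0.0, 0.041], [0.0, 0.269, -0.963, 0.473], [0.0, 0.0, 0.0, 1.0]]
fin1 [([358.0, 165.0], [0.6106, 0.0919], 0.93), ([407.0, 167.0], [0.613, 0.1567], 0.91), ([302.0, 158.0], [0.6015, 0.0194], 0.86)]
gap3 []
rack [([306.0, 163.0], [0.607, 0.0245], 0.82)]
spoon_rest [([333.0, 79.0], [0.5038, 0.0583], 0.74)]
rest_nose [([340.0, 126.0], [0.5592, 0.0676], 0.61)]
rest_tail [([324.0, 27.0], [0.447, 0.0461], 0.7)]
```

View pics/w1.png

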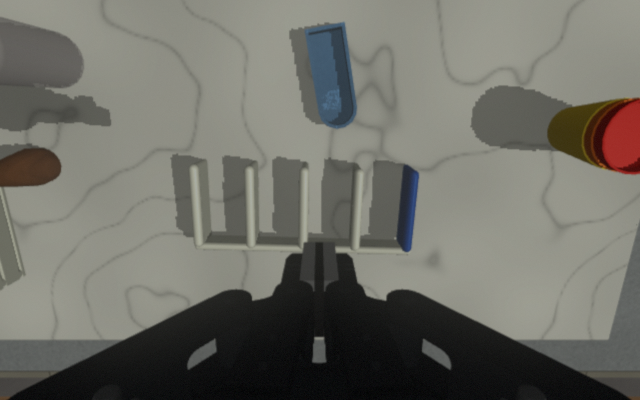

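The wrist view shows the whole rack: blue fin at (410,165–250), fifth divider at (195,163–245). The rest's nose is at (343,127) and its tail at (325,27). I'll fit model poses to silhouettes and check them with an overlay.

```bash
cat > fit.py <<'E'
from h import *
import pickle
from scipy.optimize import minimize
def rest_poly(z):
    a=np.linspace(np.pi/2,-np.pi/2,25)
    p=[(-.0575,.023)]+[(.034+.0235*np.cos(t),.023*np.sin(t)) for t in a]+[(-.0575,-.023)]
    return np.array([(x,y,z) for x,y in p])
def place(P,v,z0=.02):
    c,s=np.cos(v[2]),np.sin(v[2]);P=np.asarray(P)
    return np.c_[v[0]+c*P[:,0]-s*P[:,1],v[1]+s*P[:,0]+c*P[:,1],P[:,2]+z0]
S=8
def fillhull(m,uv): cv2.fillConvexPoly(m,cv2.convexHull(np.round(uv*S).astype(np.int32)),255,shift=3)
def box(x0,x1,y0,y1,z0,z1): return np.array([(x,y,z) for x in(x0,x1) for y in(y0,y1) for z in(z0,z1)])
def rest_sil(v,cam):
    m=np.zeros((400,640),np.uint8);fillhull(m,proj(np.r_[place(rest_poly(0),v),place(rest_poly(.022),v)],cam));return m
def rack_sil(v,cam):
    m=np.zeros((400,640),np.uint8)
    for y in (.132,.066,0,-.066,-.132):
        fillhull(m,proj(place(box(0,.105,y-.004,y+.004,0,.034),v),cam))
        fillhull(m,proj(place(np.r_[box(.006,.1,y-.006,y+.006,.04,.04),box(.006,.1,y-.003,y+.003,.046,.046)],v),cam))
    fillhull(m,proj(place(box(.104,.110,-.136,.136,0,.035),v),cam))
    return m
def fit(sil,mask,v0,cam,ign=None):
    b=lambda m:cv2.GaussianBlur(m.astype(np.float32)/255,(0,0),1.0)
    k=np.ones((400,640)) if ign is None else ~ign
    t=b(mask)
    f=lambda v:(((b(sil(v,cam))-t)*k)**2).sum()
    sx=np.vstack([v0]+[np.array(v0)+d for d in np.diag([.006,.006,.05])])
    r=minimize(f,v0,method="Nelder-Mead",options=dict(initial_simplex=sx,xatol=1e-5,fatol=.01,maxiter=400))
    return r.x,r.fun/(t*k).sum()
def restmask(im):
    h=cv2.cvtColor(im,cv2.COLOR_RGB2HSV)
    return cv2.inRange(h,(95,90,40),(120,255,255))
E
python3 - <<'E'
from fit import *
im,c=pickle.load(open("w1.pkl","rb"))
bm=restmask(im); rm=bm.copy(); rm[145:]=0
v,e=fit(rest_sil,rm,[.503,.055,.17],c); print("rest",v,e)
rk=np.zeros((400,640),np.uint8)
mk=masks_of("rack","wrist"); rk[mk[0]["pixels"]]=255; print([m["score"] for m in mk],rk.astype(bool).sum())
ign=np.zeros((400,640),bool); ign[235:,270:370]=1
w,e2=fit(rack_sil,rk,[.607,.0235,-.03],c,ign); print("rack",w,e2)
np.save("poses.npy",[v,w])
x0,y0,k=165,10,3
o=cv2.resize(im[y0:260,x0:430],None,fx=2.3,fy=2.3,interpolation=cv2.INTER_CUBIC)[:,:,::-1].copy()
k=2.3
def dr(m,col):
    big=cv2.resize(m[y0:260,x0:430],None,fx=k,fy=k)
    cs,_=cv2.findContours((big>127).astype(np.uint8),cv2.RETR_LIST,cv2.CHAIN_APPROX_NONE);cv2.drawContours(o,cs,-1,col,1)
dr(rest_sil(v,c),(0,0,255));dr(rack_sil(w,c),(0,0,255));dr(rk,(0,200,0))
cv2.imwrite("pics/ov1.png",o)
g=place([[0,-.033,0]],w)[0];print("gap3",g)
E
```

```text
rest [0.50447699 0.05695987 0.17336217] 0.5040516815101603
[0.83] 7767
rack [ 0.60673312  0.02228558 -0.03230024] 0.022294231860679366
gap3 [ 0.6056674  -0.01069721  0.02      ]
```

View pics/ov1.png

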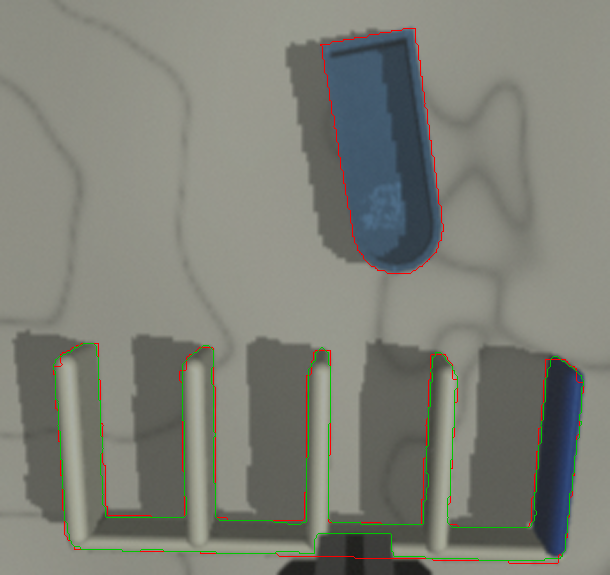

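Both overlays fit to about 1 px. Now I'll touch the dividers.

Run:
```python
from fit import *
v,w=np.load("poses.npy"); q=down(np.pi+w[2])
W=lambda x,y,z:place([[x,y,0]],w)[0]*[1,1,0]+[0,0,z]
goto(W(.04,.132,.12),q)
for i,y in enumerate((.132,.066,0,-.066)):
    movel(W(.04,y,.078),rate=.12)
    sleep(.15)
    hit=movel(W(.04,y,.060),rate=.02,f_stop=2)
    s=sense();print(i+1,hit,np.round(s["tool_pos"],4),np.round(s["wrist_force"],2),s["time_s"])
    movel(W(.04,y,.078),rate=.08)
movel(W(.04,-.066,.15),rate=.15)
```

```text
1 True [0.6509 0.1529 0.066 ] [ 0.6  -0.32  4.69] 8.2333
2 True [0.6488 0.087  0.066 ] [0.39 0.55 5.12] 10.0167
3 True [0.6466 0.021  0.066 ] [-0.54 -0.38  5.52] 11.8
4 True [ 0.6445 -0.0449  0.066 ] [-0.11 -0.27  4.89] 13.5833
```

Run:
```python
from fit import *
v,w=np.load("poses.npy")
at=lambda f,x,y,z:place([[x,y,0]],f)[0]*[1,1,0]+[0,0,z]
q1=down(v[2]+np.pi/2); q2=down(w[2]+np.pi/2)
p0=lambda z:at(v,-.003,.023+.011+.018,z)
movel([.5,.05,.17],rate=.2)
goto(p0(.15),q1); move_gripper(.04); movel(p0(.045),rate=.12); sleep(.15)
hit=movel(p0(.012),rate=.02,f_stop=2.5); z=sense()["tool_pos"][2]; print("floor",hit,z)
z+=.004; movel(p0(z),rate=.02)
c,s=np.cos(w[2]),np.sin(w[2]); d=v[:2]-w[:2]; xr,yr=c*d[0]+s*d[1],-s*d[0]+c*d[1]; print("rest in rack",xr,yr)
sleep(.1)
print(movel(at(v,-.003,.036,z),rate=.05,f_stop=8))
print(movel(at(w,xr-.006,-.033+.034+.018,z),q2,rate=.04,f_stop=8))
print(movel(at(w,xr-.006,-.033+.034,z),rate=.03,f_stop=8))
print(np.round(sense()["wrist_force"],2))
movel(at(w,xr-.006,.02,z),rate=.05); movel(at(w,xr-.006,.02,.15),rate=.15)
P=(.60,.02,.33); goto(P,down(np.pi)); sleep(.3)
c=camera_model("wrist");im=grab_frame("wrist");cv2.imwrite("pics/w2.png",im[:,:,::-1]);pickle.dump((im,c),open("w2.pkl","wb"))
rm=restmask(im); rm[150:]=0
v2,e=fit(rest_sil,rm,[*at(w,xr,-.033,0)[:2],w[2]],c); d=v2[:2]-w[:2]; c_,s_=np.cos(w[2]),np.sin(w[2])
print("rest",v2,e,"in rack",c_*d[0]+s_*d[1],-s_*d[0]+c_*d[1],v2[2]-w[2],sense()["time_s"])
np.save("poses2.npy",[v2,w])
```

```text
floor True 0.018545344002288196
rest in rack -0.10332258420831834 0.03135388642689669
False
False
False
[-0.21  0.07  1.11]
rest [ 0.49998768 -0.00745965 -0.02448825] 0.5051034287998927 in rack -0.10572914836344441 -0.03317701604716291 0.007811995906128463 26.1083
```

View pics/w2.png

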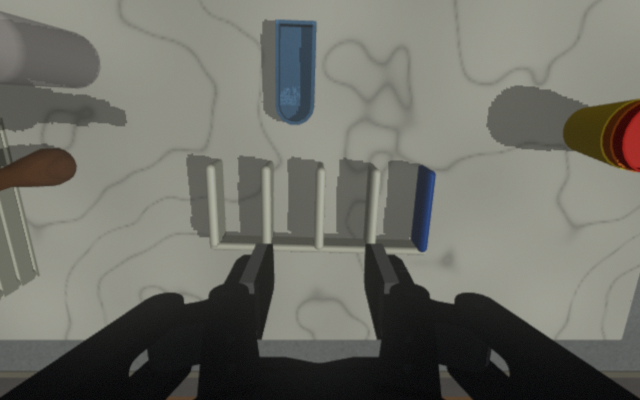

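The rest now lies at rack y = −33 mm with 0.008 rad of yaw error, which is aligned with gap 3 (image (295,20–125)). Next is the tail push.

Run:
```python
from fit import *
v,w=np.load("poses2.npy")
at=lambda f,x,y,z:place([[x,y,0]],f)[0]*[1,1,0]+[0,0,z]
q=down(np.pi+w[2]); xs=-.1057-.0575-.011-.02; Y=-.033
movel([.42,.0,.2],rate=.2)
goto(at(w,xs,Y,.13),q); move_gripper(.02); movel(at(w,xs,Y,.045),rate=.12); sleep(.15)
hit=movel(at(w,xs,Y,.012),rate=.02,f_stop=2.5); z=sense()["tool_pos"][2]; print("floor",hit,z,sense()["opening"])
z+=.004; movel(at(w,xs,Y,z),rate=.02); sleep(.1)
print(movel(at(w,-.033,Y,z),rate=.05,f_stop=8),np.round(sense()["wrist_force"],2))
sleep(.1)
print(movel(at(w,-.014,Y,z),rate=.015,f_stop=5))
s=sense();p=np.array(s["tool_pos"])-[*w[:2],0];c,t=np.cos(w[2]),np.sin(w[2])
print("tcp rack x",c*p[0]+t*p[1],np.round(s["wrist_force"],2),s["time_s"])
movel(at(w,-.06,Y,z),rate=.05); movel(at(w,-.08,Y,.2),rate=.2)
goto((.5,-.01,.33),down(np.pi)); sleep(.3)
c=camera_model("wrist");im=grab_frame("wrist");cv2.imwrite("pics/w3.png",im[:,:,::-1])
im2=grab_frame("top")
for l in ("rest_nose","rest_tail"):
    print(l,[(np.round(d["location"]).tolist(),np.round(ray(d["location"],c,.031)[:2],4).tolist(),round(d["score"],2)) for d in place_of(l,"wrist")])
rm=restmask(im)
lab=cv2.connectedComponentsWithStats(rm); print(lab[2][1:][lab[2][1:,4]>100].tolist())
pickle.dump((im,c),open("w3.pkl","wb"))
for n,x,y,yy in(("tail top",-.0115,-.056,-.010),):print(n,proj([at(w,x,y,.042),at(w,x,yy,.042)],c))
print(sense()["time_s"])
```

```text
floor True 0.020167416292965482 0.020244055799107746
False [-0.35 -0.46 -0.13]
True
tcp rack x -0.021650157997239707 [ 0.31 -0.5   0.02] 35.0167
rest_nose [([313.0, 306.0], [0.7106, -0.0181], 0.68), ([589.0, 205.0], [0.5608, 0.3459], 0.25)]
rest_tail [([318.0, 227.0], [0.5917, -0.0111], 0.9)]
[[300, 232, 35, 77, 1822], [430, 249, 22, 43, 514]]
tail top [[300.4927793  231.50380326]
 [335.55668911 232.56059426]]
38.05
```

View pics/w3.png

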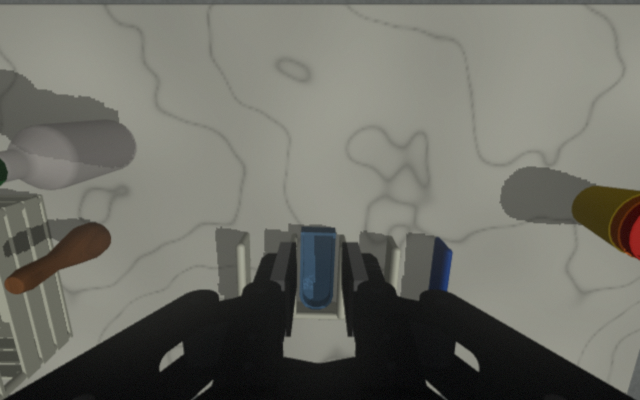

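The rest is in the third gap. Its tail edge is at row 232 and columns 300–335, exactly where the model predicts it when home. The pushing stop (TCP at rack x −21.7 mm) matches the −22 mm I expected. The bottle, pestle and cups are standing, and the arm is high and clear.

```bash
python3 -c "
from rig import *
job_done()"
```

```text
the job is handed in; nothing more can be done
```

I touched dividers 1 to 4 in order, pushed the small blue spoon rest into the third gap nose first, and handed the job in at about 38 s of the 72 s limit. No verdict is reported at hand-in.

- **Dividers:** the closed fingertips came down on each crest in turn, with a short lift between dividers rather than a continuous slide. Every touch stopped at z = 66 mm, the expected crest height, at about 5 N.
- **Spoon rest:** I pushed it sideways with both fingertips until it lined up with the gap (33 mm to the −y side of the rack's origin, 0.008 rad off). I then pushed it from the tail until a force stop (set at 5 N) ended the push.
- **Fully home:** the TCP stopped at rack x = −21.7 mm against −22 mm expected. The last wrist picture shows the tail edge within about 1 px of where it should be, and centred in the gap.
- **Bottle, pestle and cups:** they were standing in the last picture. I kept well away from them but did not measure their positions again.
- **Measurement limits:** the network's estimates of the rest's nose and tail in that picture agree with this to about 4 mm. My silhouette fit of the rest gave a high residual (0.5), probably because the colour mask missed pixels. The first fit's overlay matched by eye, and the second agreed with where I had pushed the rest.

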